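Click the session counter's thumbwheel round to red and log it

TASK

Flick the toothed thumbwheel of the bamboo session counter forward with a fingertip, one click at a time (its top edge moving towards the counter's back), until the red panel faces straight up, and never go past red. Then press the counter's brass button right down to log the session and let it come back up. Do it gently, without pinching, shifting or lifting the counter, and leave everything else on the ledge where it is, the cabinet flap shut.

Things in the scene. Friction and masses are not known exactly. Their poses are not given: they have to be found in the camera images.
- counter: Session counter: a loose bamboo box of 1.0 to 1.4 kg, 150 (x) x 150 (y) x 62 mm high. Origin: centre of its underside; z up, +x to its back (roughly away from the robot), +y to its left. The wheel pokes out of a slot in its top at y = -35 mm, the brass button stands on top at y = +40 mm (both at x = 0). Pushed sideways with about 4 N or more it may slide.
- wheel_axle (a point): Centre of the wooden thumbwheel, 55 mm above the box's underside; point axes are the counter's, the axle runs along y. Hub radius 27 mm; six straight radial teeth 60 degrees apart, 8 mm thick, 28 mm wide, tips 48 mm from the axle. At rest on a click a gap faces straight up, with one tooth leaning 30 degrees from vertical to the front and one 30 degrees to the back.
- wheel (a joint): Wheel angle in rad, 0 with red up, growing as it advances (top moving to the counter's +x). A click is 1.047; it starts on green, blue or white. A sprung pawl holds each click: a tooth tip takes about 2 N to push, and once past half-way the wheel snaps to the next click and stays. It cannot go back beyond white.
- red_panel (a point): Centre of the red panel (17 x 26 mm, 28 mm from the axle), which turns with the wheel. One coloured panel lies on the hub in each gap between teeth. As the wheel advances, the panels face straight up in this order: white (joint -4.19), blue (-3.14), green (-2.09), yellow (-1.05), red (0), black (1.05, too far).
- button (a joint): Travel of the button in m: 0 up, 0.006 right down; a spring pushes it up again (5 N when right down).
- button_top (a point): Centre of the top face of the round brass button, 30 mm in diameter, on the counter's top 75 mm to the left (+y) of the wheel. It is pressed straight down.
- flap (a joint): Angle in rad of the front flap of the bamboo cabinet (200 x 300 x 210 mm, at the back left of the ledge); 0 is shut, it swings down about its lower edge. Leave it shut.
- cork_a_mid (a point): Middle of a loose cork block 90 x 60 x 45 mm high, standing to the right of the counter. Leave alone.
- cork_b_mid (a point): Middle of a loose cork block 60 x 90 x 45 mm high, standing in front of the counter. Leave alone.
- jar_mid (a point): Middle of a green glass jar with a wooden lid, 72 mm in diameter, 108 mm high, behind the counter. Leave alone.
- basket_mid (a point): Middle of a round wicker basket, 150 mm in diameter, 78 mm high, with a 56 mm steel massage ball in it, on the left. Leave alone.
- ball_center (a point): Centre of the steel massage ball, diameter 56 mm, that lies in the basket. Leave alone.
- cup_mid (a point): Middle of a blue cup, 76 mm in diameter, 80 mm high, on the right. Leave alone.
- cairn_mid (a point): Middle of a stone ornament, 90 mm in diameter, 54 mm high, at the back right. Leave alone.
Things that resemble listed ones, but are neither listed nor needed, are in the scene too. Leave any orange, pink or purple look-alike of the counter alone.

How it is judged:
By the outcome, as a careful person would: the job done as asked, in the order asked, and still so for the second after the job is handed in, with the robot touching nothing.
It also fails if it takes over 54 s, if anything falls off the work surface, if the arm or the gripper's body presses on something with over 40 N, if the wrist force passes 120 N, or if a joint passes its speed limit or range.

ROBOT

A 6-joint arm with a two-finger parallel gripper is mounted at the origin on the work surface. World frame = base frame: x ahead of the robot, y to its left, z up, the work surface at z = 0. Lengths are in m, angles in rad, forces in N, time in s.
With the tool pointing down it reaches from about 0.35 to 0.85 m from the base axis. Payload 8.1 kg.
Tool frame: the origin (TCP) lies midway between the tips of the shut fingers; the grasp point (between the pads) lies 19 mm behind it (bot.tcp_to_grasp is the distance from the TCP to the grasp point, in m); z points along the fingers, y is the line along which they close (so a half turn about z gives the same grasp; the last joint's range is limited). The gripper opens to 93 mm and grips with 3 to 60 N. Pads are 15 mm wide; open, the fingers measure 128 mm over their backs; the gripper's body (75 mm by 188 mm) begins 65 mm behind the grasp point.
Start: joints at [1.197, 0.13, 1.488, -0, 1.523, -0.085], TCP at [0.171, 0.575, 0.219] pointing down, gripper open.
Joint ranges: [-2.96, 2.96], [-0.89, 2.26], [0.02, 2.5], [-1.34, 4.48], [0, 2.73], [-2.66, 2.66]. Speed limits (rad/s): [2.39, 2.39, 2.79, 3.14, 3.14, 3.14].

INTERFACE

Orientations are given as a rotation vector (axis times angle).
In Python, from plant import bot gives the robot as it stands.
- The arm moves only by the tool servo_tool, never from a script. Its argument "series" is a list of rows, each an object with "travel": the shift along the world's x, y, z in mm, a list of three; "turn": the turn, a rotation vector about the world's x, y, z in rad, a list of three; "fingers": the finger opening in mm, from 0 to 93. A call has 1 to 12 rows; each row shifts and turns the commanded pose from where the row before left it; what a row does not reach is not made up. A row lasts 1/8 s, in which the tool goes at most 62.5 mm and 10.7 degrees, less where a joint would pass 70% of its speed; a pose out of reach is approached as far as the arm can. A call is refused whole if a number of a shift passes 62.5 or a number of a turn 0.188, either way. A call with a gripper value outside its range is refused whole. The fingers move at their own pace and stop on an object; "newtons" is the grip in N (left out, the last holds). Time passes only in rows, so rows that do not move let the fingers close. It gives the time, the measured TCP pose, the force, the opening and the grip force at its end, in the units of the state.
- bot.get_state(): the state, without advancing time (a new reading comes with each control period).
- bot.camera(name): name is "scene" or "top" or "wrist"; returns the picture (400x640x3 uint8, red, green, blue); there is no depth.
- bot.camera_model(name): a dict with "mtx" (3x3 intrinsics, pixels), "eye" and "attitude" of the camera in the world; the wrist camera has in their place "mount" (4x4, takes a point from camera to tool coordinates, whose origin is the TCP and whose axes are the flange's). Camera axes: x right, y up, looking along -z (the intrinsics and any distortion apply to the point x, -y, -z); pixel columns grow to the right and rows downward; lengths in m; the calibration is good to about 2 mm. A picture is of the moment at which its call begins: read the wrist's pose just before it. camera_model takes no time and is no camera call.
- bot.sign_off(): hands the job in; it is judged then, once.
Trained networks look in the newest picture that a camera, given by its name, has taken for a name from the list of things; names that differ only in an ending like _2 or _b are one class to them, and where a whole thing is asked for, a point or a joint stands for the part that bears it (a point fixed in the world has none). Each returns a list of dicts, best first, with "conf" (0 to 1); they miss things now and then, are a little off and sometimes report something else, mostly with a low value. They report only what shows in the picture. A call takes as long as a camera call. They do not tell look-alikes from the thing itself.
- bot.masks_of(camera, thing): "region" (400x640 bool, what is visible of it) and "bbox" ([left, top, right, bottom] in pixels, round what is visible of it).
The state is a dict: "clock": time; "q": joint angles; "joint_velocities": joint speeds; "joint_torque": joint torques, N m; "eef_pos": TCP position; "ee_rot": TCP orientation; "contact_force": force on the tool from outside, world axes, zero at the start; "torque": the same for the moment, N m; "grip_width": finger opening in m; "grasp_force": force on a finger pad.
Only numpy, scipy, OpenCV 4.12 (cv2) and the standard library are available. Lean on these libraries where they do the work, as an engineer would, in place of code of your own. Each camera call takes 0.05 s, during which the arm holds its last target. There are 200 camera calls.

## Working session

There is one attempt and no reset: what is moved stays moved. The work goes in short steps, Python scripts to look and compute and a tool call to move; the robot and the scene stay as the last step left them, time stands still between calls to the robot, and variables do not carry over. Pictures are saved under pics/ and viewed, at most 10 in all, crops included, and the job is handed in when it is done.

Besides the shell and the picture viewer there is one more tool, called after "Call:" as name([rows], argument=value, ...), one row to a line, values as JSON. servo_tool: Moves the arm, as the interface text tells. Its arguments: {"type":"object","properties":{"series":{"type":"array","items":{"type":"object","properties":{"travel":{"type":"array","items":{"type":"number"}},"turn":{"type":"array","items":{"type":"number"}},"fingers":{"type":"number"}}}},"newtons":{"type":"number"}},"required":["series"]}

```bash
mkdir -p pics; ls; cat > h.py <<'E'
import numpy as np, cv2
from plant import bot
def save(n,im): cv2.imwrite('pics/'+n+'.png',cv2.cvtColor(np.ascontiguousarray(im),cv2.COLOR_RGB2BGR))
def ray(cam,u,v):
    m=bot.camera_model(cam);K=np.array(m['mtx']);R=np.array(m['attitude'])
    d=np.linalg.inv(K)@[u,v,1]; d=np.array([d[0],-d[1],-d[2]])
    return np.array(m['eye']),R@d
def onz(cam,u,v,z):
    e,d=ray(cam,u,v); return e+d*(z-e[2])/d[2]
def proj(cam,p):
    m=bot.camera_model(cam);K=np.array(m['mtx']);R=np.array(m['attitude'])
    c=R.T@(np.array(p)-m['eye']); q=K@[c[0],-c[1],-c[2]]; return q[:2]/q[2]
E
python3 - <<'E'
from h import *
for c in('top','scene'):
    save(c+'0',bot.camera(c)); m=bot.camera_model(c); print(c,m)
    for t in('counter','wheel','button','red_panel'):
        print(t,[(r['bbox'],round(r['conf'],2)) for r in bot.masks_of(c,t)])
print(bot.get_state())
print(bot.camera_model('wrist'))
E
```

```text
pics
top {'mtx': array([[364.79802167,   0.        , 321.00436604],
       [  0.        , 364.79802167, 199.53730916],
       [  0.        ,   0.        ,   1.        ]]), 'eye': array([0.36894498, 0.00131378, 1.14155381]), 'attitude': array([ 0.06833843, -0.06315361, -1.58823621])}
counter [([284.7, 138.7, 344.4, 203.2], 0.71), ([347.0, 212.1, 417.7, 281.0], 0.71), ([428.3, 227.0, 501.7, 292.0], 0.59)]
wheel [([467.3, 236.5, 490.7, 262.3], 0.87), ([359.5, 225.0, 394.3, 251.0], 0.81), ([320.8, 161.1, 340.2, 187.3], 0.74), ([217.6, 294.1, 240.1, 324.1], 0.74), ([335.6, 114.0, 357.4, 145.6], 0.24)]
button [([455.6, 261.1, 463.0, 270.3], 0.5), ([202.5, 293.9, 211.8, 305.9], 0.48), ([300.3, 158.5, 312.4, 172.0], 0.47)]
red_panel [([216.4, 293.9, 247.0, 327.0], 0.9), ([363.4, 224.2, 392.0, 245.5], 0.89), ([466.3, 233.2, 490.1, 269.0], 0.64), ([317.0, 161.3, 333.7, 190.0], 0.62)]
scene {'mtx': array([[394.8225499 ,   0.        , 316.18290552],
       [  0.        , 394.8225499 , 204.16794085],
       [  0.        ,   0.        ,   1.        ]]), 'eye': array([0.94951536, 0.58068738, 0.9957
[... 1134 characters left out ...]
8e-05]), 'contact_force': array([-0.67070104,  0.4288147 , -0.07028262]), 'torque': array([ 0.00770783, -0.0700208 ,  0.02394966]), 'grasp_force': 0.0, 'grip_width': 0.09254061390375791}
{'mtx': array([[293.70266382,   0.        , 322.59114732],
       [  0.        , 293.70266382, 202.06771418],
       [  0.        ,   0.        ,   1.        ]]), 'mount': array([[-1.52609843e-04,  9.66683618e-01,  2.55974139e-01,
         7.07403440e-02],
       [ 9.99999539e-01, -9.50898867e-05,  9.55298099e-04,
         1.70971525e-04],
       [ 9.47811574e-04,  2.55974167e-01, -9.66683158e-01,
        -1.66172882e-01],
       [ 0.00000000e+00,  0.00000000e+00,  0.00000000e+00,
         1.00000000e+00]])}
```

```bash
sed -i "s/R=np.array(m\['attitude'\])/R=cv2.Rodrigues(np.array(m['attitude']))[0]/" h.py; python3 - <<'E'
from h import *
print(proj('top',[.5,0,0]),proj('scene',[.5,0,0]))
for c,u,v in(('top',314,171),('top',382,246),('top',465,260),('top',222,308),('scene',457,227),('scene',296,242),('scene',310,169),('scene',277,131)): print(c,u,v,onz(c,u,v,.06).round(3))
E
```

```text
[322.13206354 188.28460836] [303.61251292 232.08749656]
top 314 171 [0.546 0.023 0.06 ]
top 382 246 [ 0.319 -0.173  0.06 ]
top 465 260 [ 0.274 -0.415  0.06 ]
top 222 308 [0.149 0.297 0.06 ]
scene 457 227 [0.175 0.322 0.06 ]
scene 296 242 [0.566 0.048 0.06 ]
scene 310 169 [ 0.342 -0.152  0.06 ]
scene 277 131 [ 0.303 -0.385  0.06 ]
```

View pics/top0.png

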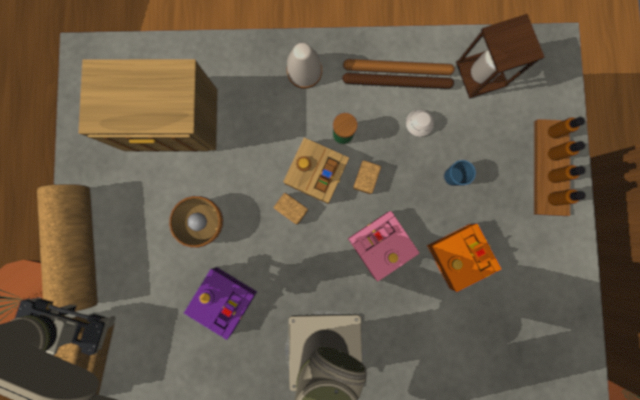

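View pics/scene0.png

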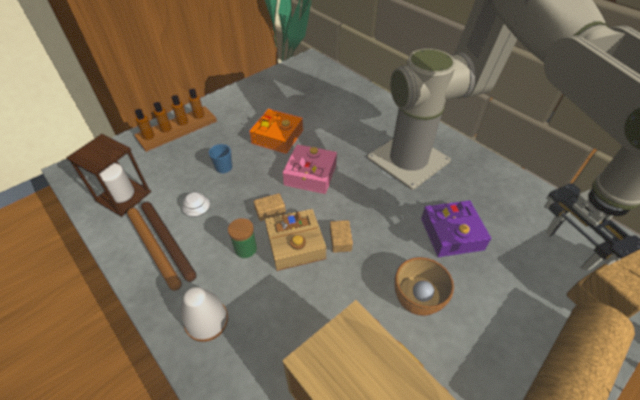

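Counter candidates in the top picture are the bamboo box at (316,170), pink at (384,245), orange at (465,257) and purple at (220,302). Only the bamboo one, with the jar behind and the corks to its right and front, fits the description. I'll confirm it in one enlarged crop and measure it.

```bash
python3 - <<'E'
from h import *
t=bot.camera('top'); s=bot.camera('scene')
a=cv2.resize(t[130:220,265:390],None,fx=6,fy=6,interpolation=3)[:,:750]
b=cv2.resize(s[190:280,245:365],None,fx=5,fy=5,interpolation=3)
save('crop_t',np.vstack([cv2.resize(a,(400,288)),]) ); 
save('crop',np.hstack([cv2.resize(a,None,fx=400/750,fy=400/750),cv2.resize(b,(384,288))]))
r=[x for x in bot.masks_of('top','counter') if abs(x['bbox'][0]-285)<10]
if r:
    m=r[0]['region'].astype(np.uint8); ys,xs=np.nonzero(m)
    P=np.array([onz('top',u,v,.062)[:2] for u,v in zip(xs,ys)],np.float32)
    rect=cv2.minAreaRect(P); print(rect, cv2.boxPoints(rect))
for n in('button','wheel','red_panel'):
  for cam in('top','scene'):
    if n!='button' or cam: 
      bot.camera(cam)
      for x in bot.masks_of(cam,n):
        ys,xs=np.nonzero(x['region']); u,v=xs.mean(),ys.mean(); p=onz(cam,u,v,.075)
        if abs(p[0]-.55)<.1 and abs(p[1]-.02)<.1: print(n,cam,u,v,p.round(4),x['conf'])
E
```

```text
((0.5481151938438416, 0.01676435023546219), (0.1515415906906128, 0.1528913974761963), 63.66389083862305) [[ 0.44598934 -0.0172279 ]
 [ 0.58301175 -0.08505604]
 [ 0.650241    0.0507566 ]
 [ 0.51321864  0.11858474]]
button scene 297.5529411764706 240.36470588235295 [0.5655 0.0546 0.075 ] 0.56
wheel top 327.0418994413408 174.4245810055866 [ 0.5323 -0.0152  0.075 ] 0.59
wheel scene 292.45652173913044 222.66576086956522 [ 0.5363 -0.0044  0.075 ] 0.58
red_panel top 326.7287066246057 174.397476340694 [ 0.5324 -0.0142  0.075 ] 0.6
red_panel scene 291.4351145038168 222.53689567430027 [ 0.5383 -0.0067  0.075 ] 0.6
```

View pics/crop.png

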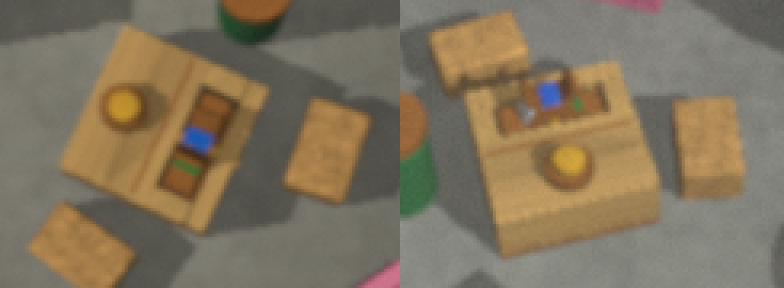

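The crop confirms the bamboo counter. Blue faces up with green in front of it, so it needs 3 clicks to red. The brass button is on the left and the counter's yaw is about -26.3 deg. I'm moving to a hover just in front of the wheel with the fingers shut.

Call:
servo_tool([
  {"travel": [10,-20,0],"fingers": 0},
  {"travel": [20,-36,0],"turn": [0,0,-0.03],"fingers": 0},
  {"travel": [22,-40,0],"turn": [0,0,-0.03],"fingers": 0},
  {"travel": [22,-40,0],"turn": [0,0,-0.03],"fingers": 0},
  {"travel": [22,-40,0],"turn": [0,0,-0.03],"fingers": 0},
  {"travel": [22,-40,0],"turn": [0,0,-0.03],"fingers": 0},
  {"travel": [22,-40,0],"turn": [0,0,-0.02],"fingers": 0},
  {"travel": [22,-40,0],"fingers": 0},
  {"travel": [22,-40,0],"fingers": 0},
  {"travel": [22,-40,0],"fingers": 0},
  {"travel": [22,-40,0],"fingers": 0},
  {"travel": [22,-40,0],"fingers": 0},
], newtons=10)

```text
$.series[0]: bad value
```

Call:
servo_tool([
  {"travel": [22,-40,0],"fingers": 0},
  {"travel": [22,-40,0],"fingers": 0},
  {"travel": [15,-30,-6],"fingers": 0},
  {"travel": [8,-15,-6],"fingers": 0},
  {"travel": [0,-8,-6],"fingers": 0},
  {"travel": [0,0,0],"fingers": 0},
  {"travel": [0,0,0],"fingers": 0},
])

```text
$.series[0]: bad value
```

```bash
cat >> h.py <<'E'
def wcam():
    s=bot.get_state(); R=cv2.Rodrigues(np.array(s['ee_rot']))[0]; m=bot.camera_model('wrist'); M=np.array(m['mount'])
    return np.array(m['mtx']), R@M[:3,:3], s['eef_pos']+R@M[:3,3]
def wproj(p):
    K,R,e=wcam(); c=R.T@(np.array(p)-e); q=K@[c[0],-c[1],-c[2]]; return q[:2]/q[2]
def wonz(u,v,z):
    K,R,e=wcam(); d=np.linalg.inv(K)@[u,v,1]; d=R@np.array([d[0],-d[1],-d[2]]); return e+d*(z-e[2])/d[2]
E
python3 - <<'E'
from h import *
s=bot.get_state(); print(s['clock'],s['eef_pos'],s['ee_rot'],s['contact_force'],s['grip_width'])
im=bot.camera('wrist'); save('w0',im)
for n in('counter','wheel','button','red_panel'):
    for x in bot.masks_of('wrist',n):
        ys,xs=np.nonzero(x['region']); print(n,x['bbox'],round(x['conf'],2),xs.mean(),ys.mean(),wonz(xs.mean(),ys.mean(),.07).round(4))
print(wproj([.5325,-.0146,.083]),wproj([.566,.053,.07]))
E
```

```text
1.25 [0.1708586  0.57517513 0.2186544 ] [4.52000223e-01 3.10887919e+00 3.89587737e-05] [0.3148416  0.13290229 0.60836486] 0.09293944653253848
counter [34.7, 161.0, 198.8, 280.4] 0.66 114.37386695344907 213.22899062836072 [0.1288 0.344  0.07  ]
wheel [33.0, 193.5, 93.2, 253.3] 0.6 69.57769973661107 226.19666374012291 [0.1283 0.2882 0.07  ]
button [117.6, 246.2, 143.1, 251.6] 0.47 128.23648648648648 249.17567567567568 [0.173  0.3395 0.07  ]
red_panel [34.2, 196.7, 95.3, 255.1] 0.67 69.75914634146342 226.74259581881532 [0.129  0.2881 0.07  ]
[ 15.52112371 526.69101433] [ 73.81072654 521.34244471]
```

View pics/w0.png

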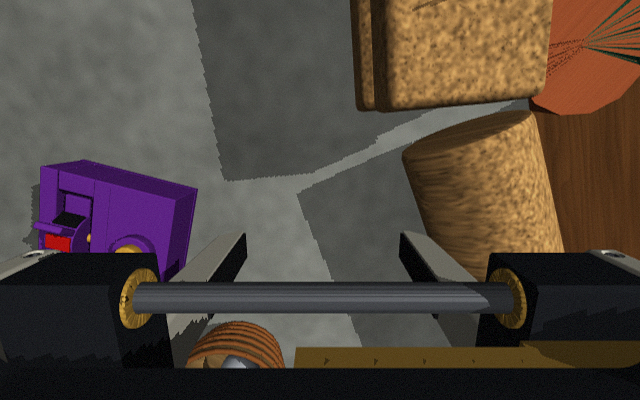

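The moves were refused because every row needs all the fields. So this picture is still the start pose, with the purple look-alike at (115,215) and the gripper at the bottom edge. I'm re-sending with full rows.

Call:
servo_tool([
  {"travel": [10,-20,0],"turn": [0,0,0],"fingers": 0},
  {"travel": [20,-36,0],"turn": [0,0,-0.03],"fingers": 0},
  {"travel": [22,-40,0],"turn": [0,0,-0.03],"fingers": 0},
  {"travel": [22,-40,0],"turn": [0,0,-0.03],"fingers": 0},
  {"travel": [22,-40,0],"turn": [0,0,-0.03],"fingers": 0},
  {"travel": [22,-40,0],"turn": [0,0,-0.03],"fingers": 0},
  {"travel": [22,-40,0],"turn": [0,0,-0.02],"fingers": 0},
  {"travel": [22,-40,0],"turn": [0,0,0],"fingers": 0},
  {"travel": [22,-40,0],"turn": [0,0,0],"fingers": 0},
  {"travel": [22,-40,0],"turn": [0,0,0],"fingers": 0},
  {"travel": [22,-40,0],"turn": [0,0,0],"fingers": 0},
  {"travel": [22,-40,0],"turn": [0,0,0],"fingers": 0},
], newtons=10)

```text
clock: 3.0
eef_pos: [0.4215, 0.1178, 0.219]
ee_rot: [0.714, 3.058, 0.001]
contact_force: [0.7, 0.1, -0.2]
grip_width: 0.0006
grasp_force: 0.0
```

Call:
servo_tool([
  {"travel": [26,-26,0],"turn": [0,0,0],"fingers": 0},
  {"travel": [30,-30,0],"turn": [0,0,0],"fingers": 0},
  {"travel": [35,-35,0],"turn": [0,0,0],"fingers": 0},
  {"travel": [30,-30,0],"turn": [0,0,0],"fingers": 0},
  {"travel": [22,-22,0],"turn": [0,0,0],"fingers": 0},
  {"travel": [12,-12,0],"turn": [0,0,0],"fingers": 0},
  {"travel": [0,0,0],"turn": [0,0,0],"fingers": 0},
  {"travel": [0,0,0],"turn": [0,0,0],"fingers": 0},
])

```text
clock: 4.0
eef_pos: [0.5753, -0.035, 0.2187]
ee_rot: [-0.713, -3.059, -0.0]
contact_force: [-1.1, -0.1, 0.5]
grip_width: -0.0
grasp_force: 0.0
```

```bash
python3 - <<'E'
from h import *
s=bot.get_state(); print(s['clock'],s['eef_pos'],s['ee_rot'],s['contact_force'],s['grip_width'])
im=bot.camera('wrist'); save('w1',im)
for n in('counter','wheel','button'):
    for x in bot.masks_of('wrist',n):
        ys,xs=np.nonzero(x['region']); z={'counter':.062,'wheel':.085,'button':.07}[n]; print(n,x['bbox'],round(x['conf'],2),xs.mean(),ys.mean(),wonz(xs.mean(),ys.mean(),z).round(4))
print(wproj([.5325,-.0146,.083]),wproj([.566,.053,.07]))
E
```

```text
4.0 [ 0.5753427  -0.03498296  0.2186759 ] [-7.13391172e-01 -3.05913259e+00 -4.55727480e-04] [-1.11108658 -0.13835487  0.49399508] -3.653368357561305e-06
counter [284.9, 71.3, 427.5, 217.5] 0.77 354.9609927248336 141.55750477271553 [0.5435 0.0196 0.062 ]
counter [0.0, 79.9, 21.1, 136.9] 0.62 6.955993930197269 104.23065250379362 [ 0.3477 -0.291   0.062 ]
counter [0.0, 0.5, 202.3, 129.5] 0.57 100.02651184298412 52.49704567641165 [ 0.3508 -0.1732  0.062 ]
wheel [56.3, 2.8, 145.0, 98.7] 0.84 104.03025936599424 41.47982708933718 [ 0.3565 -0.1522  0.085 ]
button [382.3, 136.5, 411.9, 163.2] 0.65 395.83534743202415 148.22205438066464 [0.5683 0.0548 0.07  ]
button [6.0, 2.7, 38.5, 14.6] 0.6 21.443729903536976 4.382636655948553 [ 0.2887 -0.2102  0.07  ]
[322.02835158 147.77397284] [393.43253955 146.97509973]
```

View pics/w1.png

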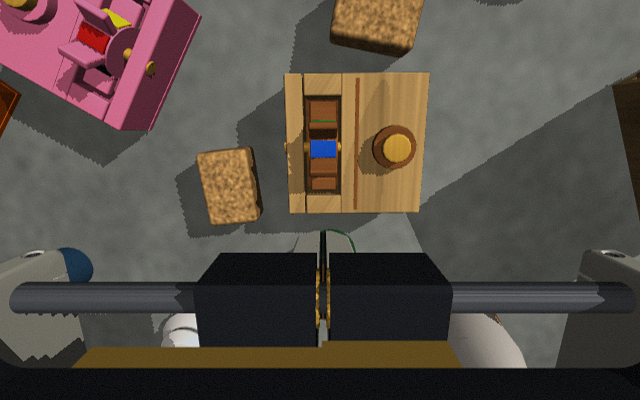

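The view shows the counter square in the wrist image, with the blue panel up at (323,149), green in front at (323,122), the button at (396,148), and the cork blocks at (228,186) and (378,22). The finger tips at (323,232) are thin and about 15 mm deep. I'm refining from the coloured blobs.

```bash
python3 - <<'E'
from h import *
im=cv2.cvtColor(cv2.imread('pics/w1.png'),cv2.COLOR_BGR2HSV)
def blob(h0,h1,box):
    l,t,r,b=box; m=cv2.inRange(im,(h0,120,80),(h1,255,255))[t:b,l:r]; ys,xs=np.nonzero(m); return xs.mean()+l,ys.mean()+t,len(xs)
u,v,n=blob(105,130,(300,100,350,200)); W=wonz(u,v,.083); print('blue',u,v,n,W)
u,v=396,148.2; B=wonz(u,v,.072); print('btn',B, W-B, np.degrees(np.arctan2((B-W)[1],(B-W)[0])))
c=[wonz(*p,.062) for p in((285,73),(430,73),(417.5,212.5),(290.5,213))]; print(np.round(c,4),np.mean(c,0))
c=np.array(c); print([np.degrees(np.arctan2(d[1],d[0])) for d in (c[1]-c[0],c[2]-c[3],c[3]-c[0],c[2]-c[1])])
yv=np.array([np.sin(.46),np.cos(.46)]);print(np.mean(c,0)[:2]-.035*yv,np.mean(c,0)[:2]+.04*yv)
E
```

```text
blue 322.79391100702577 148.55971896955504 427 [ 0.53354884 -0.01425111  0.083     ]
btn [0.56802415 0.0545706  0.072     ] [-0.03447531 -0.06882172  0.011     ] 63.39204134210282
[[ 0.4498 -0.0159  0.062 ]
 [ 0.5152  0.1166  0.062 ]
 [ 0.6481  0.0505  0.062 ]
 [ 0.5842 -0.0806  0.062 ]] [0.54933851 0.0176467  0.062     ]
[np.float64(63.75347581670659), np.float64(64.00828806876261), np.float64(-25.691102448157856), np.float64(-26.40813992106521)]
[ 0.53380032 -0.01371513] [0.56709643 0.0534888 ]
```

Call:
servo_tool([
  {"travel": [-20,10,0],"turn": [0,0,0],"fingers": 0},
  {"travel": [-28,14,0],"turn": [0,0,0],"fingers": 0},
  {"travel": [-22,11,-10],"turn": [0,0,0],"fingers": 0},
  {"travel": [-12,6,-25],"turn": [0,0,0],"fingers": 0},
  {"travel": [0,0,-35],"turn": [0,0,0],"fingers": 0},
  {"travel": [0,0,-30],"turn": [0,0,0],"fingers": 0},
  {"travel": [0,0,-18],"turn": [0,0,0],"fingers": 0},
  {"travel": [0,0,-10],"turn": [0,0,0],"fingers": 0},
  {"travel": [0,0,0],"turn": [0,0,0],"fingers": 0},
  {"travel": [0,0,0],"turn": [0,0,0],"fingers": 0},
])

```text
clock: 5.45
eef_pos: [0.4947, 0.0051, 0.0918]
ee_rot: [0.714, 3.058, 0.0]
contact_force: [0.6, -0.3, -0.1]
grip_width: 0.0004
grasp_force: 0.0
```

Call:
servo_tool([
  {"travel": [3,-1.5,0],"turn": [0,0,0],"fingers": 0},
  {"travel": [3,-1.5,0],"turn": [0,0,0],"fingers": 0},
  {"travel": [3,-1.5,0],"turn": [0,0,0],"fingers": 0},
  {"travel": [3,-1.5,0],"turn": [0,0,0],"fingers": 0},
  {"travel": [3,-1.5,0],"turn": [0,0,0],"fingers": 0},
  {"travel": [3,-1.5,0],"turn": [0,0,0],"fingers": 0},
  {"travel": [2.5,-1.25,0],"turn": [0,0,0],"fingers": 0},
  {"travel": [2.5,-1.25,0],"turn": [0,0,0],"fingers": 0},
])

```text
clock: 6.45
eef_pos: [0.5171, -0.0065, 0.0906]
ee_rot: [0.714, 3.059, -0.0]
contact_force: [-0.8, 0.6, -0.0]
grip_width: 0.0002
grasp_force: 0.5
```

Call:
servo_tool([
  {"travel": [2.5,-1.25,0],"turn": [0,0,0],"fingers": 0},
  {"travel": [2.5,-1.25,0],"turn": [0,0,0],"fingers": 0},
  {"travel": [2.5,-1.25,0],"turn": [0,0,0],"fingers": 0},
  {"travel": [2.5,-1.25,0],"turn": [0,0,0],"fingers": 0},
  {"travel": [2.5,-1.25,0],"turn": [0,0,0],"fingers": 0},
  {"travel": [2.5,-1.25,0],"turn": [0,0,0],"fingers": 0},
  {"travel": [0,0,0],"turn": [0,0,0],"fingers": 0},
])

```text
clock: 7.32
eef_pos: [0.532, -0.014, 0.0906]
ee_rot: [0.715, 3.059, -0.0]
contact_force: [-0.8, -0.3, 0.4]
grip_width: 0.0008
grasp_force: 0.0
```

Call:
servo_tool([
  {"travel": [0,0,8],"turn": [0,0,0],"fingers": 0},
  {"travel": [0,0,20],"turn": [0,0,0],"fingers": 0},
  {"travel": [0,0,32],"turn": [0,0,0],"fingers": 0},
  {"travel": [10,-5,34],"turn": [0,0,0],"fingers": 0},
  {"travel": [18,-9,24],"turn": [0,0,0],"fingers": 0},
  {"travel": [14,-7,10],"turn": [0,0,0],"fingers": 0},
  {"travel": [0,0,0],"turn": [0,0,0],"fingers": 0},
  {"travel": [0,0,0],"turn": [0,0,0],"fingers": 0},
])

```text
clock: 8.32
eef_pos: [0.5731, -0.0346, 0.218]
ee_rot: [-0.714, -3.058, 0.0]
contact_force: [0.5, 0.0, 0.1]
grip_width: 0.0007
grasp_force: 0.0
```

```bash
cat > look.py <<'E'
import sys
from h import *
s=bot.get_state(); print(s['clock'],s['eef_pos'].round(4),s['contact_force'].round(1))
img=bot.camera('wrist'); save(sys.argv[1],img)
p=wproj([.5337,-.0139,.083]); im=cv2.cvtColor(np.ascontiguousarray(img),cv2.COLOR_RGB2HSV)
l,r,t,b=int(p[0]-18),int(p[0]+18),int(p[1]-45),int(p[1]+45); print('expect',p)
for n,h0,h1,s0,v0 in(('blue',105,130,120,60),('green',45,85,120,40),('red',0,4,180,80),('red2',174,180,180,80),('yellow',22,32,160,120)):
    ys,xs=np.nonzero(cv2.inRange(im,(h0,s0,v0),(h1,255,255))[t:b,l:r])
    if len(xs)>15:
        u,v=xs.mean()+l,ys.mean()+t; print(n,len(xs),u.round(1),v.round(1),wonz(u,v,.083).round(4))
save(sys.argv[1]+'c',cv2.resize(img[int(p[1])-90:int(p[1])+90,int(p[0])-60:int(p[0])+140],None,fx=3,fy=3,interpolation=3))
E
python3 look.py c1
```

```text
8.325 [ 0.5731 -0.0346  0.218 ] [0.5 0.  0.1]
expect [323.81382353 151.50315339]
green 429 323.2 151.0 [ 0.533  -0.0143  0.083 ]
yellow 56 322.9 122.9 [ 0.5082 -0.0023  0.083 ]
```

View pics/c1c.png

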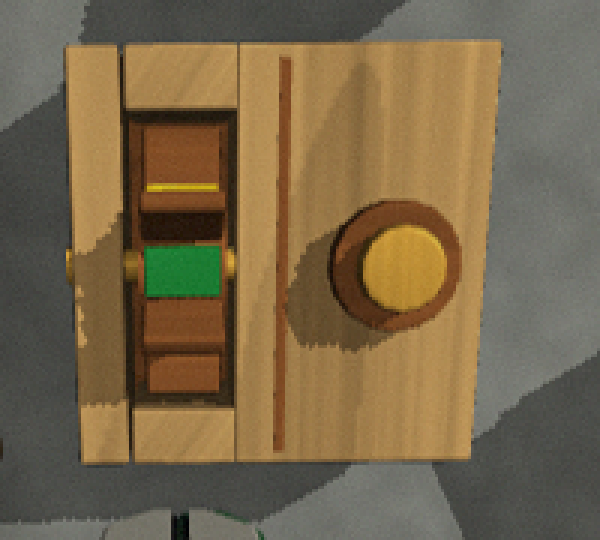

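Green is now up at crop pixel (183,271), yellow is next in front, and the counter hasn't moved. I'll do the second click the same way.

Call:
servo_tool([
  {"travel": [-20,10,0],"turn": [0,0,0],"fingers": 0},
  {"travel": [-28,14,0],"turn": [0,0,0],"fingers": 0},
  {"travel": [-21,11,-10],"turn": [0,0,0],"fingers": 0},
  {"travel": [-10,5,-25],"turn": [0,0,0],"fingers": 0},
  {"travel": [0,0,-35],"turn": [0,0,0],"fingers": 0},
  {"travel": [0,0,-30],"turn": [0,0,0],"fingers": 0},
  {"travel": [0,0,-18],"turn": [0,0,0],"fingers": 0},
  {"travel": [0,0,-9.5],"turn": [0,0,0],"fingers": 0},
  {"travel": [0,0,0],"turn": [0,0,0],"fingers": 0},
  {"travel": [0,0,0],"turn": [0,0,0],"fingers": 0},
])

```text
clock: 9.62
eef_pos: [0.4957, 0.0051, 0.0923]
ee_rot: [0.714, 3.058, 0.0]
contact_force: [0.7, -0.1, 0.5]
grip_width: 0.0006
grasp_force: 0.0
```

Call:
servo_tool([
  {"travel": [3,-1.5,0],"turn": [0,0,0],"fingers": 0},
  {"travel": [3,-1.5,0],"turn": [0,0,0],"fingers": 0},
  {"travel": [3,-1.5,0],"turn": [0,0,0],"fingers": 0},
  {"travel": [3,-1.5,0],"turn": [0,0,0],"fingers": 0},
  {"travel": [3,-1.5,0],"turn": [0,0,0],"fingers": 0},
  {"travel": [3,-1.5,0],"turn": [0,0,0],"fingers": 0},
  {"travel": [2.5,-1.25,0],"turn": [0,0,0],"fingers": 0},
  {"travel": [2.5,-1.25,0],"turn": [0,0,0],"fingers": 0},
])

```text
clock: 10.62
eef_pos: [0.5181, -0.0065, 0.0911]
ee_rot: [0.714, 3.059, -0.0]
contact_force: [-1.8, 0.6, 0.7]
grip_width: 0.0005
grasp_force: 0.4
```

Call:
servo_tool([
  {"travel": [2.5,-1.25,0],"turn": [0,0,0],"fingers": 0},
  {"travel": [2.5,-1.25,0],"turn": [0,0,0],"fingers": 0},
  {"travel": [2.5,-1.25,0],"turn": [0,0,0],"fingers": 0},
  {"travel": [2.5,-1.25,0],"turn": [0,0,0],"fingers": 0},
  {"travel": [2.5,-1.25,0],"turn": [0,0,0],"fingers": 0},
  {"travel": [1.5,-1,0],"turn": [0,0,0],"fingers": 0},
  {"travel": [0,0,0],"turn": [0,0,0],"fingers": 0},
])

```text
clock: 11.5
eef_pos: [0.5319, -0.0137, 0.0911]
ee_rot: [-0.714, -3.059, 0.0]
contact_force: [0.3, -0.7, 0.1]
grip_width: 0.0004
grasp_force: 0.0
```

Call:
servo_tool([
  {"travel": [0,0,8],"turn": [0,0,0],"fingers": 0},
  {"travel": [0,0,20],"turn": [0,0,0],"fingers": 0},
  {"travel": [0,0,32],"turn": [0,0,0],"fingers": 0},
  {"travel": [10,-5,34],"turn": [0,0,0],"fingers": 0},
  {"travel": [18,-9,24],"turn": [0,0,0],"fingers": 0},
  {"travel": [14,-7,10],"turn": [0,0,0],"fingers": 0},
  {"travel": [0,0,0],"turn": [0,0,0],"fingers": 0},
  {"travel": [0,0,0],"turn": [0,0,0],"fingers": 0},
])

```text
clock: 12.5
eef_pos: [0.5731, -0.0343, 0.2185]
ee_rot: [-0.714, -3.058, -0.0]
contact_force: [-0.1, 0.0, -0.2]
grip_width: 0.0003
grasp_force: 0.0
```

```bash
python3 look.py c2
```

```text
12.5 [ 0.5731 -0.0343  0.2185] [-0.1  0.  -0.2]
expect [323.56751422 151.57089522]
red 25 321.5 123.1 [ 0.5077 -0.0034  0.083 ]
yellow 425 323.0 151.0 [ 0.5329 -0.0142  0.083 ]
```

Yellow is up and red is next in front. Third and last click.

Call:
servo_tool([
  {"travel": [-20,10,0],"turn": [0,0,0],"fingers": 0},
  {"travel": [-28,14,0],"turn": [0,0,0],"fingers": 0},
  {"travel": [-21,11,-10],"turn": [0,0,0],"fingers": 0},
  {"travel": [-10,5,-25],"turn": [0,0,0],"fingers": 0},
  {"travel": [0,0,-35],"turn": [0,0,0],"fingers": 0},
  {"travel": [0,0,-30],"turn": [0,0,0],"fingers": 0},
  {"travel": [0,0,-18],"turn": [0,0,0],"fingers": 0},
  {"travel": [0,0,-10],"turn": [0,0,0],"fingers": 0},
  {"travel": [0,0,0],"turn": [0,0,0],"fingers": 0},
  {"travel": [0,0,0],"turn": [0,0,0],"fingers": 0},
])

```text
clock: 13.8
eef_pos: [0.4957, 0.0053, 0.0923]
ee_rot: [0.714, 3.058, 0.0]
contact_force: [0.3, -0.0, 1.1]
grip_width: 0.0002
grasp_force: 0.0
```

Call:
servo_tool([
  {"travel": [3,-1.5,0],"turn": [0,0,0],"fingers": 0},
  {"travel": [3,-1.5,0],"turn": [0,0,0],"fingers": 0},
  {"travel": [3,-1.5,0],"turn": [0,0,0],"fingers": 0},
  {"travel": [3,-1.5,0],"turn": [0,0,0],"fingers": 0},
  {"travel": [3,-1.5,0],"turn": [0,0,0],"fingers": 0},
  {"travel": [3,-1.5,0],"turn": [0,0,0],"fingers": 0},
  {"travel": [2.5,-1.25,0],"turn": [0,0,0],"fingers": 0},
  {"travel": [2.5,-1.25,0],"turn": [0,0,0],"fingers": 0},
])

```text
clock: 14.8
eef_pos: [0.5181, -0.0063, 0.0911]
ee_rot: [0.714, 3.059, -0.0]
contact_force: [-0.2, -0.4, -0.1]
grip_width: 0.0004
grasp_force: 0.4
```

Call:
servo_tool([
  {"travel": [2.5,-1.25,0],"turn": [0,0,0],"fingers": 0},
  {"travel": [2.5,-1.25,0],"turn": [0,0,0],"fingers": 0},
  {"travel": [2.5,-1.25,0],"turn": [0,0,0],"fingers": 0},
  {"travel": [2.5,-1.25,0],"turn": [0,0,0],"fingers": 0},
  {"travel": [2.5,-1.25,0],"turn": [0,0,0],"fingers": 0},
  {"travel": [1.5,-1,0],"turn": [0,0,0],"fingers": 0},
  {"travel": [0,0,0],"turn": [0,0,0],"fingers": 0},
])

```text
clock: 15.68
eef_pos: [0.5319, -0.0134, 0.0911]
ee_rot: [-0.715, -3.059, 0.0]
contact_force: [0.3, -1.1, -0.6]
grip_width: 0.0006
grasp_force: 0.0
```

Call:
servo_tool([
  {"travel": [0,0,8],"turn": [0,0,0],"fingers": 0},
  {"travel": [0,0,20],"turn": [0,0,0],"fingers": 0},
  {"travel": [0,0,32],"turn": [0,0,0],"fingers": 0},
  {"travel": [10,-5,34],"turn": [0,0,0],"fingers": 0},
  {"travel": [18,-9,24],"turn": [0,0,0],"fingers": 0},
  {"travel": [14,-7,10],"turn": [0,0,0],"fingers": 0},
  {"travel": [0,0,0],"turn": [0,0,0],"fingers": 0},
  {"travel": [0,0,0],"turn": [0,0,0],"fingers": 0},
])

```text
clock: 16.68
eef_pos: [0.5731, -0.034, 0.2185]
ee_rot: [-0.714, -3.058, -0.0]
contact_force: [-0.1, -0.2, -0.4]
grip_width: 0.0006
grasp_force: 0.0
```

```bash
python3 look.py c3; python3 - <<'E'
from h import *
im=cv2.cvtColor(cv2.imread('pics/c3.png'),cv2.COLOR_BGR2HSV)
m=cv2.inRange(im,(20,140,140),(32,255,255))[120:180,360:440]; ys,xs=np.nonzero(m); u,v=xs.mean()+360,ys.mean()+120
print(u,v,len(xs)); [print(z,wonz(u,v,z)) for z in(.066,.072,.08)]
E
```

```text
16.675 [ 0.5731 -0.034   0.2185] [-0.1 -0.2 -0.4]
expect [323.39890675 151.70528636]
red 420 323.0 151.0 [ 0.5329 -0.014   0.083 ]
397.5873786407767 148.77184466019418 412
0.066 [0.56741059 0.05800923 0.066     ]
0.072 [0.56632528 0.05686842 0.072     ]
0.08 [0.5648782  0.05534735 0.08      ]
```

View pics/c3c.png

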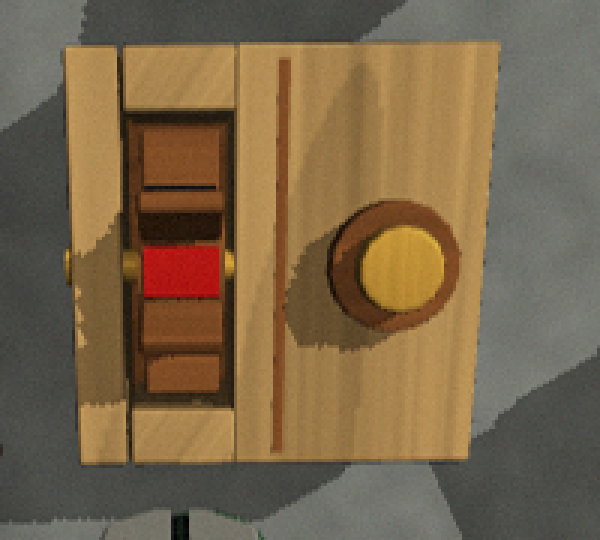

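Red faces straight up at crop pixel (182,271), black is still behind the front tooth, and the counter is unmoved. Next I go above the button (brass top at crop (403,268)) and down to just above it.

Call:
servo_tool([
  {"travel": [-1,15,0],"turn": [0,0,0],"fingers": 0},
  {"travel": [-2,28,0],"turn": [0,0,0],"fingers": 0},
  {"travel": [-2,28,0],"turn": [0,0,0],"fingers": 0},
  {"travel": [-1,16.5,-15],"turn": [0,0,0],"fingers": 0},
  {"travel": [0,0,-35],"turn": [0,0,0],"fingers": 0},
  {"travel": [0,0,-35],"turn": [0,0,0],"fingers": 0},
  {"travel": [0,0,-20],"turn": [0,0,0],"fingers": 0},
  {"travel": [0,0,-10],"turn": [0,0,0],"fingers": 0},
  {"travel": [0,0,0],"turn": [0,0,0],"fingers": 0},
  {"travel": [0,0,0],"turn": [0,0,0],"fingers": 0},
])

```text
clock: 17.98
eef_pos: [0.5689, 0.0531, 0.1056]
ee_rot: [0.714, 3.057, 0.001]
contact_force: [-0.5, 0.2, -0.3]
grip_width: 0.0006
grasp_force: 0.0
```

Call:
servo_tool([
  {"travel": [0,0,-2],"turn": [0,0,0],"fingers": 0},
  {"travel": [0,0,-2],"turn": [0,0,0],"fingers": 0},
  {"travel": [0,0,-2],"turn": [0,0,0],"fingers": 0},
  {"travel": [0,0,-2],"turn": [0,0,0],"fingers": 0},
  {"travel": [0,0,0],"turn": [0,0,0],"fingers": 0},
])

```text
clock: 18.6
eef_pos: [0.5676, 0.0532, 0.0958]
ee_rot: [-0.714, -3.059, 0.0]
contact_force: [-0.4, 0.4, -0.5]
grip_width: 0.0008
grasp_force: 0.0
```

Call:
servo_tool([
  {"travel": [0,0,-1.5],"turn": [0,0,0],"fingers": 0},
  {"travel": [0,0,-1.5],"turn": [0,0,0],"fingers": 0},
  {"travel": [0,0,-1.5],"turn": [0,0,0],"fingers": 0},
  {"travel": [0,0,-1.5],"turn": [0,0,0],"fingers": 0},
  {"travel": [0,0,0],"turn": [0,0,0],"fingers": 0},
])

```text
clock: 19.23
eef_pos: [0.5677, 0.0532, 0.0899]
ee_rot: [-0.714, -3.059, 0.0]
contact_force: [0.3, 0.5, 0.0]
grip_width: 0.0006
grasp_force: 0.0
```

Call:
servo_tool([
  {"travel": [0,0,-1.5],"turn": [0,0,0],"fingers": 0},
  {"travel": [0,0,-1.5],"turn": [0,0,0],"fingers": 0},
  {"travel": [0,0,-1],"turn": [0,0,0],"fingers": 0},
  {"travel": [0,0,0],"turn": [0,0,0],"fingers": 0},
])

```text
clock: 19.73
eef_pos: [0.5677, 0.0532, 0.086]
ee_rot: [-0.714, -3.059, 0.0]
contact_force: [-0.5, -0.0, -0.2]
grip_width: 0.0003
grasp_force: 0.0
```

Call:
servo_tool([
  {"travel": [0,0,-1.5],"turn": [0,0,0],"fingers": 0},
  {"travel": [0,0,-1.5],"turn": [0,0,0],"fingers": 0},
  {"travel": [0,0,-1],"turn": [0,0,0],"fingers": 0},
  {"travel": [0,0,0],"turn": [0,0,0],"fingers": 0},
])

```text
clock: 20.23
eef_pos: [0.568, 0.0532, 0.0823]
ee_rot: [0.714, 3.059, 0.0]
contact_force: [0.9, 0.6, 2.3]
grip_width: 0.0001
grasp_force: 1.2
```

Call:
servo_tool([
  {"travel": [0,0,-1],"turn": [0,0,0],"fingers": 0},
  {"travel": [0,0,-1],"turn": [0,0,0],"fingers": 0},
  {"travel": [0,0,0],"turn": [0,0,0],"fingers": 0},
])

```text
clock: 20.6
eef_pos: [0.568, 0.0532, 0.0802]
ee_rot: [0.714, 3.059, 0.0]
contact_force: [-0.8, 0.2, 3.6]
grip_width: 0.0007
grasp_force: 1.8
```

Call:
servo_tool([
  {"travel": [0,0,-1],"turn": [0,0,0],"fingers": 0},
  {"travel": [0,0,0],"turn": [0,0,0],"fingers": 0},
])

```text
clock: 20.85
eef_pos: [0.568, 0.0532, 0.0792]
ee_rot: [0.714, 3.059, 0.0]
contact_force: [-1.1, 0.3, 4.4]
grip_width: 0.0006
grasp_force: 2.1
```

Call:
servo_tool([
  {"travel": [0,0,-1],"turn": [0,0,0],"fingers": 0},
  {"travel": [0,0,0],"turn": [0,0,0],"fingers": 0},
])

```text
clock: 21.1
eef_pos: [0.568, 0.0532, 0.0783]
ee_rot: [0.714, 3.059, 0.0]
contact_force: [-0.4, -0.1, 5.1]
grip_width: 0.0001
grasp_force: 2.6
```

Call:
servo_tool([
  {"travel": [0,0,-0.7],"turn": [0,0,0],"fingers": 0},
  {"travel": [0,0,0],"turn": [0,0,0],"fingers": 0},
])

```text
clock: 21.35
eef_pos: [0.5681, 0.0532, 0.0783]
ee_rot: [0.714, 3.059, 0.0]
contact_force: [-3.7, -0.1, 9.8]
grip_width: 0.0008
grasp_force: 5.0
```

The force jumped to 9.8 N with z stopped at 78.3 mm, so the button is on its hard stop. Releasing, then looking.

Call:
servo_tool([
  {"travel": [0,0,1.5],"turn": [0,0,0],"fingers": 0},
  {"travel": [0,0,2],"turn": [0,0,0],"fingers": 0},
  {"travel": [0,0,3],"turn": [0,0,0],"fingers": 0},
  {"travel": [0,0,4],"turn": [0,0,0],"fingers": 0},
  {"travel": [0,0,15],"turn": [0,0,0],"fingers": 0},
  {"travel": [0,0,30],"turn": [0,0,0],"fingers": 0},
  {"travel": [0,0,40],"turn": [0,0,0],"fingers": 0},
  {"travel": [1,-25,35],"turn": [0,0,0],"fingers": 0},
  {"travel": [2,-35,10],"turn": [0,0,0],"fingers": 0},
  {"travel": [2,-27,0],"turn": [0,0,0],"fingers": 0},
  {"travel": [0,0,0],"turn": [0,0,0],"fingers": 0},
  {"travel": [0,0,0],"turn": [0,0,0],"fingers": 0},
])

```text
clock: 22.85
eef_pos: [0.5727, -0.0333, 0.2181]
ee_rot: [-0.715, -3.059, -0.001]
contact_force: [0.7, 0.3, -0.7]
grip_width: 0.0005
grasp_force: 0.0
```

```bash
python3 look.py c4; python3 - <<'E'
from h import *
im=cv2.cvtColor(cv2.imread('pics/c4.png'),cv2.COLOR_BGR2HSV)
m=cv2.inRange(im,(20,140,140),(32,255,255))[120:180,360:440]; ys,xs=np.nonzero(m); u,v=xs.mean()+360,ys.mean()+120
print(u,v,len(xs)); print(wonz(u,v,.083))
E
```

```text
22.85 [ 0.5727 -0.0333  0.2181] [ 0.7  0.3 -0.7]
expect [322.56969388 152.19871715]
red 430 322.3 151.9 [ 0.5333 -0.014   0.083 ]
396.5344827586207 149.27093596059115 406
[0.56420859 0.05455077 0.083     ]
```

View pics/c4c.png

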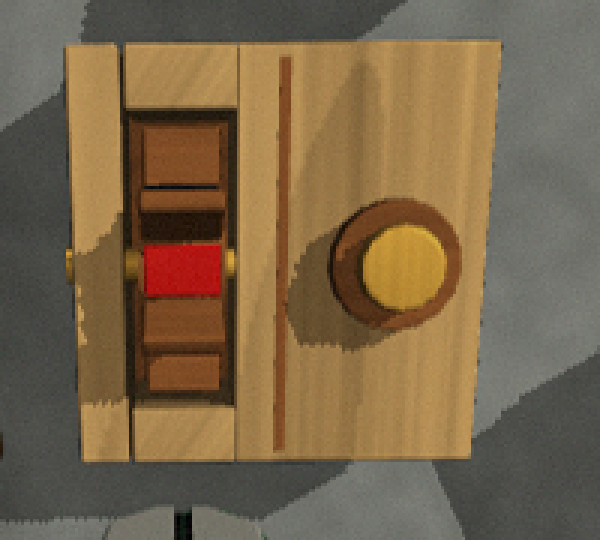

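Red is still up at crop (183,271), the button is back up at (403,267), and the counter hasn't moved. The robot is clear of everything, so I'm handing in.

```bash
python3 -c "
from plant import bot
print(bot.sign_off())"
```

```text
the job is handed in; nothing more can be done
None
```

The job is handed in at about 23 s: three single clicks (blue to green, yellow, then red), then the button pressed to its stop and released; the last picture shows red up, the button up and the counter unmoved, though I took no final wide picture of the rest of the ledge.

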